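Build up a sprocket cluster on the assembly stand and lock it

TASK

Build the sprocket cluster on the blue assembly stand: stack every loose sprocket over the stand's socket, boss up, largest at the bottom and smallest on top, with their bores in line, and only then push the steel rod down through all of them until it stands fully home in the socket. Lower the blue collar over the rod, flange down, so that it rests on the top sprocket, and last turn the orange clamp knob clockwise until it clicks past its detent. Leave the other things on the bench where they are.

Things in the scene. Friction and masses are not known exactly. Their poses are not given: they have to be found in the camera images.
- s27_mid (a point): the largest sprocket, a flat toothed steel disc 113 mm in diameter over the teeth and 5 mm thick (27 teeth), carrying on its upper face a round red boss 44 mm in diameter and 13 mm high (18 mm in all); a 20 mm round bore goes right through. Starts flat on the bench, boss up; its plain side faces down. The point is its centre, on the bore axis, 9 mm above its underside; z is the bore axis, towards the boss. May be absent
- s24_mid (a point): the second largest sprocket, a flat toothed steel disc 101 mm in diameter over the teeth and 5 mm thick (24 teeth), carrying on its upper face a round black boss 44 mm in diameter and 13 mm high (18 mm in all); a 20 mm round bore goes right through. Starts flat on the bench, boss up; its plain side faces down. The point is its centre, on the bore axis, 9 mm above its underside; z is the bore axis, towards the boss. May be absent
- s21_mid (a point): the third largest sprocket, a flat toothed steel disc 89 mm in diameter over the teeth and 5 mm thick (21 teeth), carrying on its upper face a round brass-coloured boss 44 mm in diameter and 13 mm high (18 mm in all); a 20 mm round bore goes right through. Starts flat on the bench, boss up; its plain side faces down. The point is its centre, on the bore axis, 9 mm above its underside; z is the bore axis, towards the boss. May be absent
- s18_mid (a point): the smallest sprocket, a flat toothed steel disc 77 mm in diameter over the teeth and 5 mm thick (18 teeth), carrying on its upper face a round white boss 44 mm in diameter and 13 mm high (18 mm in all); a 20 mm round bore goes right through. Starts flat on the bench, boss up; its plain side faces down. The point is its centre, on the bore axis, 9 mm above its underside; z is the bore axis, towards the boss. May be absent
- rod_mid (a point): plain round steel rod, 16 mm in diameter, 140 mm long, with a red band near its upper end; its lowest 10 mm taper to 9 mm. It starts upright in the wooden rack, foot on the hole's floor. The point is its centre, 70 mm above its foot; z is its axis, upward
- collar_mid (a point): blue collar: a flange 66 mm in diameter and 5 mm thick, below a round boss 44 mm in diameter and 17 mm high (22 mm in all), with a 20 mm bore right through. Starts flat on the bench, flange down. The point is its centre on the bore axis, 11 mm above its underside; z is the bore axis, towards the boss
- seat (a point): centre of the mouth of the socket in the assembly stand's flat top. The stand is a fixed blue block 270 mm long (its y axis), 120 mm wide (100 mm at the knob end) and 35 mm high; the socket is a round hole 18.5 mm in diameter and 30 mm deep, 45 mm from the stand's +y end. z points up; x and y are the stand's own axes, x across it
- rack_mouth (a point): centre of the mouth of the hole in the rod's rack, a fixed wooden block 80 x 80 x 50 mm; the hole is 18.5 mm in diameter and 45 mm deep
- clamp_grip (a point): middle of the orange grip bar of the clamp knob, on its vertical turning axis, on the stand 180 mm from the socket towards the stand's -y. The bar is 56 mm long along this point's x axis, 16 mm wide (y), 26 mm high; its top is 12 mm above this point and the black disc under it (56 mm in diameter) begins 14 mm below. The axes turn with the knob
- clamp (a joint): angle of the clamp knob in rad: 0 released, growing clockwise seen from above, stop at 1.2. A sprung detent resists with up to about 0.12 N m and pushes back towards 0 until 0.6; past that it snaps on by itself to the stop and stays there
- driver: screwdriver lying on the bench; not part of the job, leave it alone; origin on its underside
- spanner: open-ended spanner lying on the bench; not part of the job, leave it alone; origin on its underside
- mug: white mug; not part of the job, leave it alone; origin on its underside, at the centre
- lube: green bottle of lubricant; not part of the job, leave it alone; origin on its underside, at the centre
- tin: red grease tin; not part of the job, leave it alone; origin on its underside, at the centre
- pedal: black bicycle pedal; not part of the job, leave it alone; origin on its underside, at the centre
Mind the look-alikes: they are no part of the job. What is shaped like the part that bears s24_mid but green is not meant. What is shaped like the part that bears rod_mid but pink is not meant.

How it is judged:
On the way, in this order (a step that is already met when the one before it is completed fails the run):
1. every sprocket is stacked over the socket, largest lowest, bores in line, with the rod not yet in (horizontal distance between each of s27_mid, s24_mid, s21_mid, s18_mid and seat below 0.007 m and z of s27_mid in the frame of seat between 0.004 and 0.069 m and angle between each of s27_mid, s24_mid, s21_mid, s18_mid's own z axis and vertical below 0.12 rad and z of each of s24_mid, s21_mid, s18_mid in the frame of s27_mid above 0.012 m and z of s24_mid in the frame of seat between 0.004 and 0.069 m and z of each of s21_mid, s18_mid in the frame of s24_mid above 0.012 m and z of s21_mid in the frame of seat between 0.004 and 0.069 m and z of s18_mid in the frame of s21_mid above 0.012 m and z of s18_mid in the frame of seat between 0.004 and 0.069 m), for 0.2 s.
2. the rod stands fully home in the socket through the whole stack (all of step 1 and z of rod_mid in the frame of seat between 0.034 and 0.045 m and horizontal distance between rod_mid and seat below 0.007 m and angle between rod_mid's own z axis and vertical below 0.08 rad), for 0.2 s.
3. the collar rests flange down on the top sprocket, over the rod (all of step 2 and horizontal distance between collar_mid and seat below 0.009 m and angle between collar_mid's own z axis and vertical below 0.12 rad and z of collar_mid in the frame of s27_mid above 0.014 m and z of collar_mid in the frame of s24_mid above 0.014 m and z of collar_mid in the frame of s21_mid above 0.014 m and z of collar_mid in the frame of s18_mid above 0.014 m and (z of collar_mid in the frame of s27_mid below 0.026 m or z of collar_mid in the frame of s24_mid below 0.026 m or z of collar_mid in the frame of s21_mid below 0.026 m or z of collar_mid in the frame of s18_mid below 0.026 m)), for 0.2 s.
4. the clamp knob has clicked past its detent (value of joint clamp above 1 rad), for 0.2 s.
At the end, for the whole second after the job is handed in: All sprockets present stacked boss up within 7 mm of the socket axis, larger below smaller; rod upright through them, foot within 5 mm of the socket floor; collar flange down on the top sprocket around the rod; clamp past 1.0 rad; all at rest (all of step 3 and value of joint clamp above 1 rad and linear speed of each of s27, s24, s21, s18, rod, collar below 0.02 m/s); the robot touches nothing.
It fails at once if another thing on the bench is shoved more than 5 cm (distance of any of driver, spanner, mug, lube, tin, pedal from where it was at the start of the episode above 0.05 m).
Of s27, s24, s21, s18 only 3 to 4 are there at a start; the rules pass over those that are not, and their reading is None.
At some moment in a run one of s27, collar may be knocked a few centimetres aside while the robot is not near it.
It also fails if it takes over 210 s, if anything falls off the work surface, if the arm or the gripper's body presses on something with over 40 N, if the wrist force passes 120 N, or if a joint passes its speed limit or range.

ROBOT

A 7-joint arm with a two-finger parallel gripper is mounted at the origin on the work surface. World frame = base frame: x ahead of the robot, y to its left, z up, the work surface at z = 0. Lengths are in m, angles in rad, forces in N, time in s.
With the tool pointing down it reaches from about 0.4 to 0.85 m from the base axis. Payload 10.4 kg.
Tool frame: the origin (TCP) lies between the finger pads; the fingertips stand 17 mm ahead of it and the grasp point (between the pads) lies 2 mm behind it; z points along the fingers, y is the line along which they close (so a half turn about z gives the same grasp; the last joint's range is limited). The gripper opens to 87 mm and grips with 3 to 60 N. Pads are 19 mm wide; open, the fingers measure 117 mm over their backs; the gripper's body (75 mm by 190 mm) begins 51 mm behind the grasp point.
Start: joints at [-0.023, 0.332, -0.065, 1.46, 0.022, 1.35, -0.088], TCP at [0.625, 0, 0.24] pointing down, gripper open.
Joint ranges: [-2.6, 2.6], [-0.5, 2.12], [-1.47, 1.34], [0.16, 2.42], [-1.27, 4.41], [0.06, 2.06], [-2.6, 2.6]. Speed limits (rad/s): [2.22, 2.22, 2.79, 2.79, 3.14, 3.14, 3.14].

INTERFACE

Orientations are given as a unit quaternion [x, y, z, w].
In Python, from rig import * gives the robot as it stands.
- The arm moves only by the shell command python3 -m creep 'ROWS' [FORCE]. ROWS is JSON, a list that holds one entry, the list of rows, each a list of 7 numbers: the finger opening in mm, from 0 to 87, then the shift along the tool's x, y, z in mm, then the turn, a rotation vector about the tool's x, y, z in rad. A call has 1 to 5 rows; each row is the pose to reach, as a shift and turn from the pose commanded when the call began, along the tool's axes at that moment; what a row does not reach only later rows make up. A row lasts 1/10 s, in which the tool goes at most 50 mm and 8.59 degrees, less where a joint would pass 70% of its speed; a pose out of reach is approached as far as the arm can. A call with a gripper value outside its range is refused whole. The fingers move at their own pace and stop on an object; FORCE is the grip in N (left out, the last holds). Time passes only in rows, so rows that repeat a pose let the fingers close. It gives the time, the measured TCP pose, the force, the opening and the grip force at its end, in the units of the state.
- read_state(): the state, without advancing time (a new reading comes with each control period).
- capture(name): name is "scene" or "side" or "wrist"; returns (picture, depth): 480x640x3 uint8, blue, green, red; 480x640 float32, m along the optical axis (not along the pixel's ray), 0 where there is no reading.
- get_calibration(name): a dict with "intrinsics" (3x3 intrinsics, pixels), "world_from_camera" (4x4, takes a point from camera to world coordinates). Camera axes: x right, y up, looking along -z (the intrinsics and any distortion apply to the point x, -y, -z); pixel columns grow to the right and rows downward; lengths in m; the calibration is good to about 2 mm. The wrist camera is an equidistant fisheye: a pixel r from the principal point sees the ray r / f radians off the axis. A picture is of the moment at which its call begins: read the wrist's pose just before it. get_calibration takes no time and is no camera call; for the wrist camera it gives the pose at the moment of the call.
- sign_off(): hands the job in; it is judged then, once.
The state is a dict: "clock": time; "joints": joint angles; "qvel": joint speeds; "tau": joint torques, N m; "tool_pos": TCP position; "eef_rot": TCP orientation; "ft_force": force on the tool from outside, world axes, zero at the start; "torque": the same for the moment, N m; "finger_gap": finger opening in m; "grip_force": force on a finger pad.
Only numpy, scipy, OpenCV 4.12 (cv2) and the standard library are available. Lean on these libraries where they do the work, as an engineer would, in place of code of your own. Each camera call takes 0.05 s, during which the arm holds its last target. There are 200 camera calls.

## Working session

There is one attempt and no reset: what is moved stays moved. The work goes in short steps, Python scripts to look and compute and a shell command to move; the robot and the scene stay as the last step left them, time stands still between calls to the robot, and variables do not carry over. Pictures are saved under pics/ and viewed, at most 14 in all, crops included, and the job is handed in when it is done.

```bash
ls; mkdir -p pics; cat > h.py <<'E'
from rig import *
import numpy as np, cv2
from scipy.spatial.transform import Rotation as R
def px2w(name,u,v,d=None,z=None,cal=None):
    c=cal or get_calibration(name);K=np.array(c["intrinsics"]);T=np.array(c["world_from_camera"])
    if name=="wrist":
        a=(u-K[0,2])/K[0,0];b=(v-K[1,2])/K[1,1];r=np.hypot(a,b);s=np.sin(r)/r if r>1e-9 else 1
        ray=np.array([a*s,-b*s,-np.cos(r)])
    else: ray=np.array([(u-K[0,2])/K[0,0],-(v-K[1,2])/K[1,1],-1.])
    if d is not None: return T[:3,:3]@(ray*d/-ray[2])+T[:3,3]
    w=T[:3,:3]@ray; return T[:3,3]+w*(z-T[2,3])/w[2]
E
python3 - <<'E'
from h import *
for n in("scene","side","wrist"):
    c=get_calibration(n);p,d=capture(n);cv2.imwrite(f"pics/{n}0.png",p);np.save(f"{n}0.npy",d)
    print(n,np.round(c["intrinsics"],1).tolist(),np.round(c["world_from_camera"],3).tolist(),{k for k in c})
s=read_state();print(s)
E
```

```text
pics
scene [[539.8, 0.0, 315.2], [0.0, 539.8, 241.9], [0.0, 0.0, 1.0]] [[0.031, -0.851, 0.525, 1.179], [0.999, 0.023, -0.022, -0.035], [0.007, 0.525, 0.851, 1.087], [0.0, 0.0, 0.0, 1.0]] {'intrinsics', 'world_from_camera'}
side [[601.2, 0.0, 311.2], [0.0, 601.2, 241.0], [0.0, 0.0, 1.0]] [[-0.717, 0.389, -0.578, -0.33], [-0.697, -0.387, 0.603, 0.904], [0.011, 0.836, 0.549, 0.93], [0.0, 0.0, 0.0, 1.0]] {'intrinsics', 'world_from_camera'}
wrist [[371.6, 0.0, 319.3], [0.0, 371.6, 238.4], [0.0, 0.0, 1.0]] [[1.0, 0.0, 0.001, 0.625], [-0.0, 0.963, 0.269, 0.073], [-0.001, -0.269, 0.963, 0.383], [0.0, 0.0, 0.0, 1.0]] {'intrinsics', 'world_from_camera'}
{'clock': 0.15, 'joints': array([-0.02259354,  0.33274832, -0.0646791 ,  1.46068335,  0.02160144,
        1.34986849, -0.08850202]), 'qvel': array([-9.31711271e-04, -1.43767739e-03,  1.35457864e-03, -2.40612962e-03,
       -6.53994022e-04, -7.52704023e-05,  2.37673463e-04]), 'tau': array([ 1.82067095e-03, -6.23630190e+01,  2.54254905e-02, -3.90143681e+01,
       -6.11935230e-02,  3.71907104e-02, -1.53469024e-06]), 'tool_pos': array([ 6.24763151e-01, -1.39675167e-05,  2.38954192e-01]), 'eef_rot': array([ 7.07111067e-01,  7.07102314e-01, -3.74287179e-04, -3.40803609e-04]), 'ft_force': array([ 0.11367573,  1.00139592, -0.66501085]), 'torque': array([0.00993971, 0.05842884, 0.0152356 ]), 'grip_force': 0.0, 'finger_gap': 0.08705474611170942}
```

View pics/scene0.png

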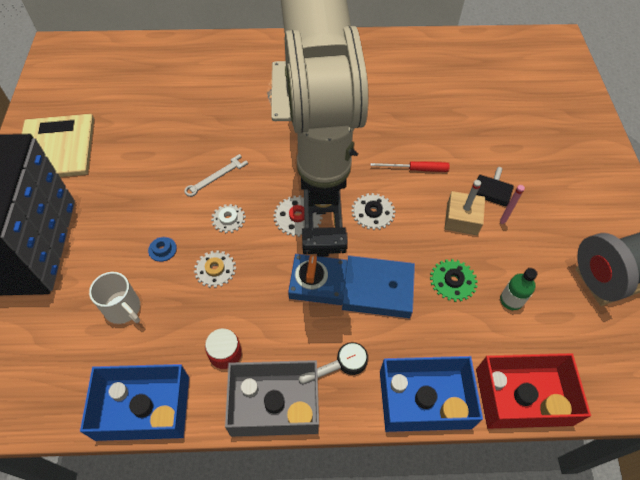

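View pics/wrist0.png

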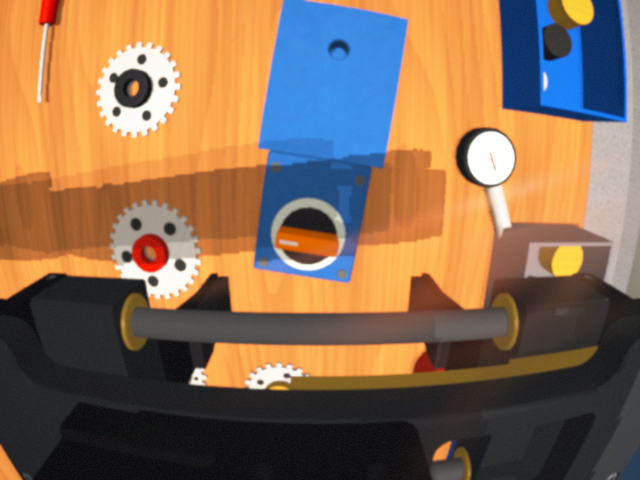

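The scene shows the red-boss sprocket at (296,213), black (374,209), brass (214,266) and white (228,216), with the collar at (162,248). The socket is at (337,285) and the knob at (312,270). 

Look-alikes:
- **s24:** black boss (374,209) or green (454,280). I choose the black one.
- **Rod:** the rod in the rack (472,192) or pink (514,203). I choose the rack one.
- **Collar:** the blue ring (162,248) or the white sprocket (228,216). I choose the blue ring.

Next is one crop to check these choices.

```bash
python3 - <<'E'
from h import *
p=cv2.imread("pics/scene0.png");a=cv2.resize(p[160:310,340:540],(800,600),interpolation=cv2.INTER_CUBIC)
b=cv2.resize(p[190:300,140:340],(545,300),interpolation=cv2.INTER_CUBIC)
c=np.vstack([cv2.resize(a,(545,300)),b]);cv2.imwrite("pics/c1.png",c)
for n,u,v,z in[("s27",296,213,.018),("s24",374,209,.018),("s21",214,265,.018),("s18",228,215,.018),("coll",162,245,.022),("rodtop",475,183,.145),("rodrack",468,207,.05),("seat",337,285,.035),("pink",519,187,.14)]:
    print(n,np.round(px2w("scene",u,v,z=z),3))
for n,u,v,z in[("s27",151,254,.018),("s24",133,89,.018),("seat",339,47,.035),("knob",307,240,.09)]:
    print("w",n,np.round(px2w("wrist",u,v,z=z),3))
d=np.load("wrist0.npy");print([ (q,d[q[1],q[0]]) for q in [(151,240),(133,75),(300,100),(320,240),(300,250)]])
for q in [(290,242),(330,245),(300,100)]: print(np.round(px2w("wrist",*q,d=d[q[1],q[0]]),3))
E
```

```text
s27 [ 0.437 -0.051  0.018]
s24 [0.43  0.138 0.018]
s21 [ 0.575 -0.238  0.018]
s18 [ 0.439 -0.214  0.018]
coll [ 0.521 -0.361  0.022]
rodtop [0.455 0.346 0.145]
rodrack [0.453 0.355 0.05 ]
seat [0.642 0.036 0.035]
pink [0.465 0.443 0.14 ]
w s27 [ 0.437 -0.047  0.018]
w s24 [0.429 0.134 0.018]
w seat [0.643 0.159 0.035]
w knob [ 0.614 -0.011  0.09 ]
[((151, 240), np.float32(0.37901452)), ((133, 75), np.float32(0.33257693)), ((300, 100), np.float32(0.32742378)), ((320, 240), np.float32(0.32389712)), ((300, 250), np.float32(0.32404107))]
[ 0.599 -0.017  0.072]
[ 0.634 -0.02   0.073]
[0.607 0.108 0.034]
```

View pics/c1.png

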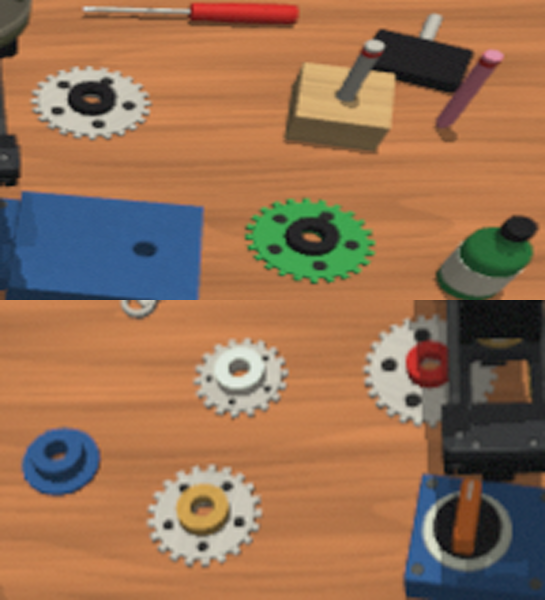

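The crop confirms the black boss on the white disc (92,98), the grey rod with a red band in the rack (370,50), and the blue collar (60,455). The green sprocket and the pink rod stand apart from them. The knob bar lies roughly along world x at (470,515).

```bash
cat >> h.py <<'E'
def meas(g,ztop,name="wrist",hole=False,rad=.03,tol=.005,img=None):
    """centre (x,y) of a disc top (or of a hole in a plane) at height ztop near g"""
    c=get_calibration(name);p,d=img or capture(name)
    T=np.array(c["world_from_camera"]);K=np.array(c["intrinsics"])
    v,u=np.mgrid[0:480,0:640];a=(u-K[0,2])/K[0,0];b=(v-K[1,2])/K[1,1]
    if name=="wrist":
        r=np.hypot(a,b)+1e-9;s=np.sin(r)/r;ray=np.stack([a*s,-b*s,-np.cos(r)],-1)
    else: ray=np.stack([a,-b,-np.ones(a.shape)],-1)
    W=ray/-ray[...,2:]*d[...,None]@T[:3,:3].T+T[:3,3]
    w=ray@T[:3,:3].T;P=T[:3,3]+w*((ztop-T[2,3])/w[...,2])[...,None]
    near=np.hypot(P[...,0]-g[0],P[...,1]-g[1])<rad
    m=near&(d>0)&((W[...,2]<ztop-tol) if hole else (abs(W[...,2]-ztop)<tol))
    m=m.astype(np.uint8);n,L,st,_=cv2.connectedComponentsWithStats(m,connectivity=8)
    if n<2: return None
    L=L==1+np.argmax(st[1:,4]);q=P[L][:,:2]
    (x,y),r=cv2.minEnclosingCircle((q*1000).astype(np.float32))
    return np.round([x/1000,y/1000,r/1000,np.median(W[L][:,2]),L.sum()],4),np.round(q.mean(0),4)
def where():
    s=read_state();print("t",round(s["clock"],1),"tcp",np.round(s["tool_pos"],4),"tool axes",np.round(R.from_quat(s["eef_rot"]).as_matrix().T,3).tolist(),"F",np.round(s["ft_force"],1),"gap",round(s["finger_gap"],4),"grip",round(s["grip_force"],1))
E
python3 - <<'E'
from h import *
i=(cv2.imread("pics/wrist0.png"),np.load("wrist0.npy"))
print(meas((.437,-.047),.018,img=i),meas((.43,.136),.018,img=i),meas((.643,.159),.035,hole=True,rad=.02,img=i))
i=(cv2.imread("pics/scene0.png"),np.load("scene0.npy"))
for n,g,z in[("s27",(.437,-.051),.018),("s24",(.43,.138),.018),("s21",(.575,-.238),.018),("s18",(.439,-.214),.018),("coll",(.521,-.361),.022)]: print(n,meas(g,z,"scene",img=i))
print(meas((.643,.159),.035,"scene",hole=True,rad=.02,img=i),meas((.455,.346),.145,"scene",rad=.02,img=i,tol=.004))
E
```

```text
(array([ 4.337e-01, -4.710e-02,  2.270e-02,  1.730e-02,  8.480e+02]), array([ 0.4343, -0.047 ])) (array([4.255e-01, 1.357e-01, 2.260e-02, 1.710e-02, 9.330e+02]), array([0.426 , 0.1356])) (array([6.425e-01, 1.565e-01, 8.900e-03, 5.600e-03, 2.680e+02]), array([0.6425, 0.1565]))
s27 (array([ 4.341e-01, -4.690e-02,  2.360e-02,  1.820e-02,  1.680e+02]), array([ 0.4349, -0.049 ]))
s24 (array([4.259e-01, 1.373e-01, 2.360e-02, 1.810e-02, 1.870e+02]), array([0.4255, 0.1373]))
s21 (array([ 5.771e-01, -2.383e-01,  2.380e-02,  1.840e-02,  2.240e+02]), array([ 0.5763, -0.2384]))
s18 (array([ 4.382e-01, -2.153e-01,  2.380e-02,  1.850e-02,  1.980e+02]), array([ 0.4373, -0.2151]))
coll (array([ 5.218e-01, -3.649e-01,  2.390e-02,  2.230e-02,  2.190e+02]), array([ 0.521 , -0.3643]))
(array([6.443e-01, 1.575e-01, 8.200e-03, 1.760e-02, 3.900e+01]), array([0.6445, 0.1576])) (array([4.550e-01, 3.517e-01, 9.100e-03, 1.448e-01, 4.000e+01]), array([0.4546, 0.3508]))
```

```bash
python3 -m creep '[[[87,-47,-191,139,0,0,0],[87,-47,-191,139,0,0,0],[87,-47,-191,139,0,0,0],[87,-47,-191,139,0,0,0],[87,-47,-191,139,0,0,0]]]' 30; python3 -m creep '[[[87,0,0,0,0,0,0],[87,0,0,0,0,0,0]]]'; python3 -c "
from h import *
where();print(meas((.434,-.047),.018))"
```

```text
clock: 0.65
tool_pos: [0.4312, -0.0475, 0.0989]
eef_rot: [0.707, 0.707, -0.001, -0.001]
ft_force: [-0.2, -0.0, 0.0]
finger_gap: 0.087
grip_force: 0.0
clock: 0.85
tool_pos: [0.4337, -0.0471, 0.1005]
eef_rot: [0.707, 0.707, -0.0, -0.0]
ft_force: [0.7, -0.4, 0.5]
finger_gap: 0.0871
grip_force: 0.0
t 0.8 tcp [ 0.4337 -0.0471  0.1005] tool axes [[0.0, 1.0, -0.0], [1.0, -0.0, -0.0], [-0.0, -0.0, -1.0]] F [ 0.7 -0.4  0.5] gap 0.0871 grip 0.0
(array([ 4.322e-01, -4.700e-02,  2.220e-02,  1.730e-02,  2.772e+03]), array([ 0.4322, -0.0468]))
```

```bash
python3 -m creep '[[[87,0,-2,40,0,0,0],[87,0,-2,65,0,0,0],[87,0,-2,76,0,0,0],[87,0,-2,76,0,0,0],[50,0,-2,76,0,0,0]]]' 30 >/dev/null; python3 -m creep '[[[30,0,0,0,0,0,0],[30,0,0,0,0,0,0],[30,0,0,0,0,0,0],[30,0,0,0,0,0,0],[30,0,0,0,0,0,0]]]'; python3 -m creep '[[[30,0,0,-20,0,0,0],[30,0,0,-60,0,0,0],[30,0,0,-100,0,0,0],[30,0,0,-100,0,0,0],[30,0,0,-100,0,0,0]]]'
```

```text
clock: 1.9
tool_pos: [0.4321, -0.047, 0.0247]
eef_rot: [0.707, 0.707, 0.0, 0.0]
ft_force: [-0.6, -0.4, -0.2]
finger_gap: 0.0465
grip_force: 0.0
clock: 2.4
tool_pos: [0.4322, -0.047, 0.1248]
eef_rot: [0.707, 0.707, 0.0, 0.001]
ft_force: [-0.3, 0.4, -2.1]
finger_gap: 0.0418
grip_force: 30.0
```

```bash
python3 -m creep '[[[30,97,210,-20,0,0,0],[30,97,210,-20,0,0,0],[30,97,210,-20,0,0,0],[30,97,210,-20,0,0,0],[30,97,210,-20,0,0,0]]]'; python3 -m creep '[[[30,0,0,0,0,0,0],[30,0,0,0,0,0,0]]]'; python3 - <<'E'
from h import *
where();i=capture("wrist");cv2.imwrite("pics/w1.png",i[0]);print(meas((.643,.157),.035,hole=True,rad=.02,img=i))
z=read_state()["tool_pos"];print(meas(z[:2],z[2]-.0065,img=i,rad=.06))
E
```

```text
clock: 2.9
tool_pos: [0.6434, 0.0521, 0.1419]
eef_rot: [0.707, 0.708, -0.001, -0.001]
ft_force: [0.7, 0.5, -2.6]
finger_gap: 0.042
grip_force: 30.0
clock: 3.1
tool_pos: [0.641, 0.0502, 0.1417]
eef_rot: [0.707, 0.707, -0.002, -0.001]
ft_force: [-0.4, -1.0, -2.6]
finger_gap: 0.042
grip_force: 30.0
t 3.1 tcp [0.641  0.0502 0.1417] tool axes [[-0.001, 1.0, -0.0], [1.0, 0.001, -0.004], [-0.004, -0.0, -1.0]] F [-0.4 -1.  -2.6] gap 0.042 grip 30.0
(array([6.422e-01, 1.563e-01, 8.900e-03, 5.300e-03, 5.270e+02]), array([0.6422, 0.1562]))
(array([6.161e-01, 5.360e-02, 9.200e-03, 1.361e-01, 2.580e+02]), array([0.6167, 0.0568]))
```

View pics/w1.png

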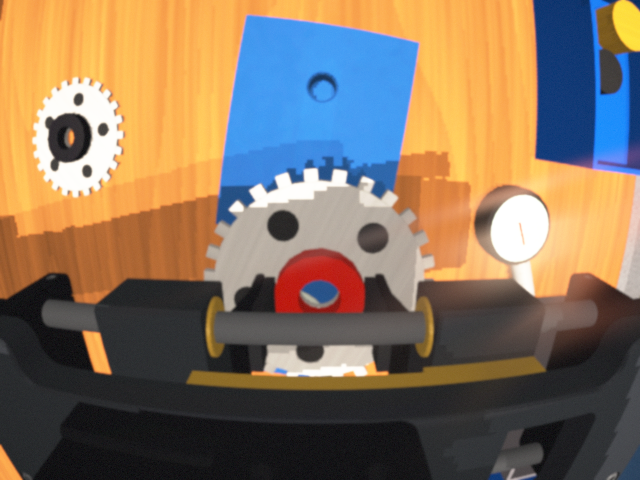

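The red sprocket is held centrally. Its bore is at (320,294), and the socket is visible at (322,87).

```bash
cat >> h.py <<'E'
def wpts(name,img):
    c=get_calibration(name);d=img[1];T=np.array(c["world_from_camera"]);K=np.array(c["intrinsics"])
    v,u=np.mgrid[0:480,0:640];a=(u-K[0,2])/K[0,0];b=(v-K[1,2])/K[1,1];r=np.hypot(a,b)+1e-9;s=np.sin(r)/r
    ray=np.stack([a*s,-b*s,-np.cos(r)],-1)
    return ray/-ray[...,2:]*d[...,None]@T[:3,:3].T+T[:3,3]
def face(img,zoff=.0195,rad=.055):
    """plane of the held sprocket's toothed face, zoff below the TCP: tilt (rad) and height"""
    t=read_state()["tool_pos"];W=wpts("wrist",img);h=np.hypot(W[...,0]-t[0],W[...,1]-t[1])
    q=W[(h<rad)&(h>.024)&(W[...,1]>t[1]+.012)&(abs(W[...,2]-t[2]+zoff)<.007)]
    A=np.c_[q[:,:2]-t[:2],np.ones(len(q))];k=np.linalg.lstsq(A,q[:,2],rcond=None)[0]
    r=A@k-q[:,2];g=abs(r)<.002;k=np.linalg.lstsq(A[g],q[g,2],rcond=None)[0]
    print("slope x,y",np.round(k[:2],3),"face below tcp",round(t[2]-k[2],4),"n",g.sum())
    (x,y),r=cv2.minEnclosingCircle((q[:,:2]*1000).astype(np.float32));print("circle off tcp mm",round(x-t[0]*1000,1),round(y-t[1]*1000,1),round(r,1))
E
python3 - <<'E'
from h import *
i=capture("wrist");face(i,rad=.07)
t=read_state()["tool_pos"]
for uv in[(320,294),(320,310),(320,250)]: print(np.round((px2w("wrist",*uv,z=t[2]-.0065)-t)*1000,1))
E
```

```text
slope x,y [-0.001 -0.   ] face below tcp 0.026 n 5492
circle off tcp mm 0.8 15.8 56.7
[ 0.3  5.  -6.5]
[ 0.3 -2.9 -6.5]
[ 0.3 25.5 -6.5]
```

```bash
python3 -m creep '[[[30,50,0,0,0,0,0],[30,95,0,0,0,0,0],[30,105,0,30,0,0,0],[30,105,0,60,0,0,0],[30,105,0,60,0,0,0]]]' 40 >/dev/null; python3 -m creep '[[[30,0,0,0,0,0,0],[30,0,0,0,0,0,0],[30,0,0,0,0,0,0]]]'; python3 -c "
from h import *
where();face(capture('wrist'))"
```

```text
clock: 4.0
tool_pos: [0.6431, 0.1546, 0.0866]
eef_rot: [0.707, 0.707, 0.001, 0.001]
ft_force: [1.0, 0.2, -1.5]
finger_gap: 0.0415
grip_force: 40.0
t 4.0 tcp [0.6431 0.1546 0.0866] tool axes [[0.001, 1.0, 0.001], [1.0, -0.001, 0.003], [0.003, 0.001, -1.0]] F [ 1.   0.2 -1.5] gap 0.0415 grip 40.0
slope x,y [0.001 0.   ] face below tcp 0.026 n 5515
circle off tcp mm 1.0 15.0 52.1
```

```bash
python3 -m creep '[[[30,1,-1,10,0,0,0],[30,1,-1,16,0,0,0],[30,1,-1,20,0,0,0],[30,1,-1,20,0,0,0],[30,1,-1,20,0,0,0]]]'; python3 -m creep '[[[87,0,0,0,0,0,0],[87,0,0,0,0,0,0],[87,0,0,0,0,0,0],[87,0,0,0,0,0,0],[87,0,0,0,0,0,0]]]'; python3 -m creep '[[[87,0,0,-30,0,0,0],[87,-30,0,-80,0,0,0],[87,-60,0,-100,0,0,0],[87,-60,0,-100,0,0,0],[87,-60,0,-100,0,0,0]]]'; python3 -c "
from h import *
where();i=capture('wrist');cv2.imwrite('pics/w2.png',i[0]);print(meas((.6425,.156),.053,img=i),meas((.6425,.156),.053,img=i,hole=True,rad=.014))
print(meas((.426,.1356),.018,img=i))"
```

```text
clock: 4.55
tool_pos: [0.6405, 0.1561, 0.0658]
eef_rot: [0.707, 0.707, -0.0, -0.0]
ft_force: [-8.7, -2.0, 14.9]
finger_gap: 0.0413
grip_force: 40.0
clock: 5.05
tool_pos: [0.641, 0.156, 0.0643]
eef_rot: [0.707, 0.707, -0.0, -0.0]
ft_force: [0.4, 0.1, -0.6]
finger_gap: 0.0737
grip_force: 0.0
clock: 5.55
tool_pos: [0.6415, 0.095, 0.1652]
eef_rot: [0.708, 0.706, 0.001, 0.001]
ft_force: [0.2, 0.6, -0.4]
finger_gap: 0.0867
grip_force: 0.0
t 5.5 tcp [0.6415 0.095  0.1652] tool axes [[0.002, 1.0, 0.0], [1.0, -0.002, 0.002], [0.002, 0.0, -1.0]] F [ 0.2  0.6 -0.4] gap 0.0867 grip 0.0
(array([6.396e-01, 1.563e-01, 2.190e-02, 5.120e-02, 2.439e+03]), array([0.6394, 0.1564])) (array([6.395e-01, 1.564e-01, 9.900e-03, 4.300e-03, 6.300e+02]), array([0.6394, 0.1565]))
(array([4.253e-01, 1.381e-01, 2.290e-02, 1.650e-02, 1.156e+03]), array([0.4255, 0.1378]))
```

View pics/w2.png

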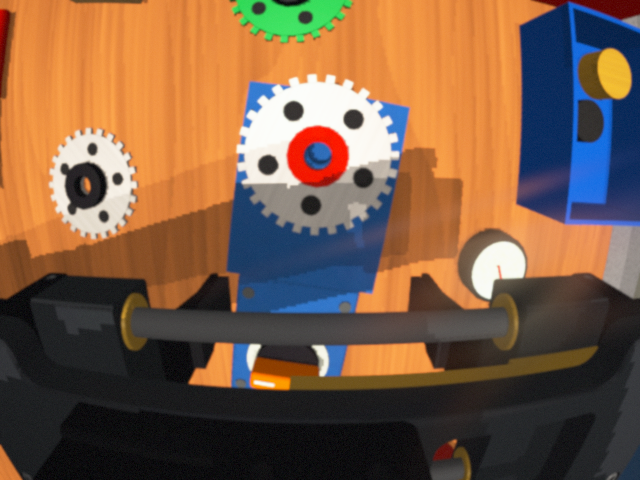

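s27 sits on the stand with its bore at (318,154), about 2.7 mm off in x. I'll recentre it by squeezing the boss.

```bash
python3 -m creep '[[[87,61,1,50,0,0,0],[87,61,1,80,0,0,0],[87,61,1,100,0,0,0],[87,61,1,100,0,0,0],[60,61,1,100,0,0,0]]]' 25 |head -2; python3 -m creep '[[[30,0,0,0,0,0,0],[30,0,0,0,0,0,0],[30,0,0,0,0,0,0],[30,0,0,0,0,0,0],[30,0,0,0,0,0,0]]]'; python3 -m creep '[[[30,0,0,0,0,0,0],[30,0,0,0,0,0,0],[30,0,0,0,0,0,0],[30,0,0,0,0,0,0]]]';python3 -c "
from h import *
where()"
```

```text
clock: 6.1
tool_pos: [0.6409, 0.1582, 0.0631]
clock: 6.6
tool_pos: [0.6421, 0.1569, 0.0648]
eef_rot: [0.707, 0.707, 0.0, 0.0]
ft_force: [-0.1, 0.9, -0.2]
finger_gap: 0.0468
grip_force: 0.0
clock: 7.0
tool_pos: [0.6419, 0.1569, 0.0647]
eef_rot: [0.707, 0.707, -0.0, -0.0]
ft_force: [-3.1, -0.5, 3.2]
finger_gap: 0.0424
grip_force: 25.0
t 7.0 tcp [0.6419 0.1569 0.0647] tool axes [[0.0, 1.0, -0.0], [1.0, -0.0, -0.0], [-0.0, -0.0, -1.0]] F [-3.1 -0.5  3.2] gap 0.0424 grip 25.0
```

```bash
python3 -m creep '[[[87,0,0,0,0,0,0],[87,0,0,0,0,0,0],[87,0,0,0,0,0,0],[87,0,0,0,0,0,0],[87,0,0,0,0,0,0]]]' >/dev/null; python3 -m creep '[[[87,0,0,-30,0,0,0],[87,0,0,-80,0,0,0],[87,-30,0,-100,0,0,0],[87,-30,0,-100,0,0,0],[87,-30,0,-100,0,0,0]]]'|head -2; python3 -c "
from h import *
where();i=capture('wrist');print(meas((.6425,.156),.053,img=i),meas((.6425,.156),.053,img=i,hole=True,rad=.014))
print(meas((.426,.1356),.018,img=i))"
```

```text
clock: 8.0
tool_pos: [0.6423, 0.1262, 0.165]
t 8.0 tcp [0.6423 0.1262 0.165 ] tool axes [[0.002, 1.0, -0.0], [1.0, -0.002, 0.001], [0.001, -0.0, -1.0]] F [ 1.2  0.  -0.1] gap 0.0871 grip 0.0
(array([6.409e-01, 1.563e-01, 2.190e-02, 5.130e-02, 2.358e+03]), array([0.6409, 0.1565])) (array([6.411e-01, 1.564e-01, 9.800e-03, 2.610e-02, 5.940e+02]), array([0.6411, 0.1564]))
(array([4.252e-01, 1.381e-01, 2.320e-02, 1.660e-02, 1.127e+03]), array([0.4258, 0.138 ]))
```

```bash
python3 -m creep '[[[87,12,-50,0,0,0,0],[87,12,-100,10,0,0,0],[87,12,-150,40,0,0,0],[87,12,-195,70,0,0,0],[87,12,-216,80,0,0,0]]]' 30|head -2; python3 -m creep '[[[87,0,0,0,0,0,0],[87,0,0,0,0,0,0]]]'|head -2; python3 -c "
from h import *
where();i=capture('wrist');print(meas((.426,.138),.018,img=i))"
```

```text
clock: 8.55
tool_pos: [0.422, 0.1392, 0.0819]
clock: 8.75
tool_pos: [0.4253, 0.1395, 0.084]
t 8.8 tcp [0.4253 0.1395 0.084 ] tool axes [[-0.002, 1.0, -0.0], [1.0, 0.002, -0.001], [-0.001, -0.0, -1.0]] F [ 0.3  0.5 -0.3] gap 0.0873 grip 0.0
(array([4.252e-01, 1.374e-01, 2.240e-02, 1.800e-02, 3.170e+03]), array([0.4251, 0.1379]))
```

```bash
python3 -m creep '[[[87,-1.5,0,40,0,0,0],[87,-1.5,0,60,0,0,0],[87,-1.5,0,60,0,0,0],[30,-1.5,0,60,0,0,0],[30,-1.5,0,60,0,0,0]]]' 30|head -2; python3 -m creep '[[[30,0,0,0,0,0,0],[30,0,0,0,0,0,0],[30,0,0,0,0,0,0],[30,0,0,0,0,0,0],[30,0,0,0,0,0,0]]]' >/dev/null; python3 -m creep '[[[30,0,0,0,0,0,0],[30,0,0,0,0,0,0],[30,0,0,0,0,0,0],[30,0,0,0,0,0,0]]]'; python3 -m creep '[[[30,0,0,-40,0,0,0],[30,0,0,-80,0,0,0],[30,0,0,-110,0,0,0],[30,0,0,-120,0,0,0],[30,0,0,-120,0,0,0]]]'; python3 -c "
from h import *
where();i=capture('wrist');face(i)"
```

```text
clock: 9.3
tool_pos: [0.4271, 0.1379, 0.0249]
clock: 10.2
tool_pos: [0.4259, 0.1375, 0.0246]
eef_rot: [0.707, 0.707, -0.0, -0.0]
ft_force: [-2.6, -0.7, 4.1]
finger_gap: 0.0427
grip_force: 30.0
clock: 10.7
tool_pos: [0.4268, 0.1377, 0.1454]
eef_rot: [0.707, 0.707, 0.001, 0.001]
ft_force: [0.1, 0.5, -2.7]
finger_gap: 0.0429
grip_force: 30.0
t 10.7 tcp [0.4268 0.1377 0.1454] tool axes [[0.0, 1.0, 0.001], [1.0, -0.0, 0.003], [0.003, 0.001, -1.0]] F [ 0.1  0.5 -2.7] gap 0.0429 grip 30.0
slope x,y [ 0.002 -0.01 ] face below tcp 0.02 n 10522
circle off tcp mm 0.1 12.8 51.9
```

```bash
python3 -m creep '[[[30,18.5,50,0,0,0,0],[30,18.5,100,0,0,0,0],[30,18.5,150,0,0,0,0],[30,18.5,195,20,0,0,0],[30,18.5,216,45,0,0,0]]]' 30|head -2; python3 -m creep '[[[30,0,0,0,0,0,0],[30,0,0,0,0,0,0],[30,0,0,0,0,0,0]]]'|head -2; python3 -c "
from h import *
where();face(capture('wrist'))"
```

```text
clock: 11.25
tool_pos: [0.645, 0.1551, 0.0968]
clock: 11.55
tool_pos: [0.6412, 0.1564, 0.0993]
t 11.6 tcp [0.6412 0.1564 0.0993] tool axes [[-0.001, 1.0, 0.0], [1.0, 0.001, -0.001], [-0.001, 0.0, -1.0]] F [ 0.2 -0.2 -1.5] gap 0.0427 grip 30.0
slope x,y [ 0.003 -0.008] face below tcp 0.0202 n 10538
circle off tcp mm -0.0 13.1 51.8
```

```bash
python3 -m creep '[[[30,0,0.5,12,0,0,0],[30,0,0.5,18,0,0,0],[30,0,0.5,20,0,0,0],[30,0,0.5,21,0,0,0],[30,0,0.5,21,0,0,0]]]'; python3 -m creep '[[[87,0,0,0,0,0,0],[87,0,0,0,0,0,0],[87,0,0,0,0,0,0],[87,0,0,0,0,0,0],[87,0,0,0,0,0,0]]]'; python3 -m creep '[[[87,0,0,-30,0,0,0],[87,0,0,-80,0,0,0],[87,-30,0,-90,0,0,0],[87,-30,0,-90,0,0,0],[87,-30,0,-90,0,0,0]]]'|head -2; python3 -c "
from h import *
where();i=capture('wrist');print(meas((.6425,.156),.071,img=i),meas((.6425,.156),.071,img=i,hole=True,rad=.014))"
```

```text
clock: 12.1
tool_pos: [0.6425, 0.156, 0.0786]
eef_rot: [0.707, 0.707, 0.0, 0.0]
ft_force: [0.1, 0.3, -1.6]
finger_gap: 0.0427
grip_force: 30.0
clock: 12.6
tool_pos: [0.6426, 0.156, 0.0787]
eef_rot: [0.707, 0.707, 0.0, 0.0]
ft_force: [1.0, -0.3, 0.1]
finger_gap: 0.075
grip_force: 0.0
clock: 13.1
tool_pos: [0.6426, 0.1251, 0.1686]
t 13.1 tcp [0.6426 0.1251 0.1686] tool axes [[0.002, 1.0, -0.0], [1.0, -0.002, 0.0], [0.0, -0.0, -1.0]] F [ 0.2  0.5 -0.6] gap 0.0871 grip 0.0
(array([6.418e-01, 1.565e-01, 2.200e-02, 6.960e-02, 2.634e+03]), array([0.6419, 0.1568])) (array([6.420e-01, 1.565e-01, 9.900e-03, 3.350e-02, 6.480e+02]), array([0.6421, 0.1568]))
```

```bash
python3 -m creep '[[[87,-50,-9,0,0,0,0],[87,-100,-18,0,0,0,0],[87,-150,-27,0,0,0,0],[87,-200,-36,0,0,0,0],[87,-250,-45,0,0,0,0]]]' 30|head -2; python3 -m creep '[[[87,-50,-9,20,0,0,0],[87,-95,-18,50,0,0,0],[87,-113,-21,68,0,0,0],[87,-113,-21,68,0,0,0],[87,-113,-21,68,0,0,0]]]'|head -2;  python3 -c "
from h import *
where();i=capture('wrist');print(meas((.577,-.238),.018,img=i,rad=.04))"
```

```text
clock: 13.65
tool_pos: [0.5974, -0.1206, 0.1675]
clock: 14.15
tool_pos: [0.5768, -0.2321, 0.0992]
t 14.2 tcp [ 0.5768 -0.2321  0.0992] tool axes [[-0.0, 1.0, 0.001], [1.0, 0.0, -0.002], [-0.002, 0.001, -1.0]] F [0.6 1.4 0.6] gap 0.0868 grip 0.0
(array([ 5.755e-01, -2.380e-01,  2.260e-02,  1.830e-02,  2.817e+03]), array([ 0.5755, -0.2377]))
```

```bash
python3 -m creep '[[[87,0,0,0,0,0,0],[87,0,0,40,0,0,0],[87,0,0,76,0,0,0],[87,0,0,76,0,0,0],[87,0,0,76,0,0,0]]]' 30|head -2; python3 -m creep '[[[30,0,0,0,0,0,0],[30,0,0,0,0,0,0],[30,0,0,0,0,0,0],[30,0,0,0,0,0,0],[30,0,0,0,0,0,0]]]'|head -2; python3 -m creep '[[[30,0,0,0,0,0,0],[30,0,0,0,0,0,0],[30,0,0,0,0,0,0],[30,0,0,0,0,0,0],[30,0,0,0,0,0,0]]]'; python3 -m creep '[[[30,0,0,-40,0,0,0],[30,0,0,-80,0,0,0],[30,0,0,-120,0,0,0],[30,0,0,-145,0,0,0],[30,0,0,-145,0,0,0]]]'; python3 -c "
from h import *
where();i=capture('wrist');face(i)"
```

```text
clock: 14.7
tool_pos: [0.578, -0.2317, 0.0249]
clock: 15.2
tool_pos: [0.5773, -0.233, 0.0247]
clock: 15.7
tool_pos: [0.5771, -0.2331, 0.0246]
eef_rot: [0.707, 0.707, -0.0, -0.0]
ft_force: [-2.4, 0.6, 2.4]
finger_gap: 0.0427
grip_force: 30.0
clock: 16.2
tool_pos: [0.5793, -0.2337, 0.1739]
eef_rot: [0.707, 0.707, 0.002, 0.003]
ft_force: [-0.5, 0.3, -1.1]
finger_gap: 0.0424
grip_force: 30.0
t 16.2 tcp [ 0.5793 -0.2337  0.1739] tool axes [[0.0, 1.0, -0.002], [1.0, -0.0, 0.007], [0.007, -0.002, -1.0]] F [-0.5  0.3 -1.1] gap 0.0424 grip 30.0
slope x,y [ 0.006 -0.024] face below tcp 0.0198 n 5225
circle off tcp mm -0.2 12.4 43.5
```

```bash
python3 -m creep '[[[30,45,9,0,0,0,0],[30,90,17,0,0,0,0],[30,135,25,0,0,0,0],[30,180,33,0,0,0,0],[30,225,41,0,0,0,0]]]' 30|head -2; python3 -m creep '[[[30,45,9,0,0,0,0],[30,90,14,0,0,0,0],[30,135,20,0,0,0,0],[30,165,24,20,0,0,0],[30,168,24,40,0,0,0]]]'|head -2; python3 -m creep '[[[30,0,0,0,0,0,0],[30,0,0,0,0,0,0],[30,0,0,0,0,0,0]]]'|head -2; python3 -c "
from h import *
where();face(capture('wrist'))"
```

```text
clock: 16.75
tool_pos: [0.6175, -0.0062, 0.1676]
clock: 17.25
tool_pos: [0.6409, 0.1666, 0.1272]
clock: 17.55
tool_pos: [0.6428, 0.1586, 0.1303]
t 17.6 tcp [0.6428 0.1586 0.1303] tool axes [[0.002, 1.0, -0.0], [1.0, -0.002, 0.001], [0.001, -0.0, -1.0]] F [ 0.4  0.1 -1.1] gap 0.0428 grip 30.0
slope x,y [ 0.004 -0.02 ] face below tcp 0.0199 n 5189
circle off tcp mm -0.1 12.3 43.5
```

```bash
python3 -m creep '[[[30,2.5,0,20,0,0,0],[30,2.5,0,29,0,0,0],[30,2.5,0,33,0,0,0],[30,2.5,0,33,0,0,0],[30,2.5,0,33,0,0,0]]]'; python3 -m creep '[[[87,0,0,0,0,0,0],[87,0,0,0,0,0,0],[87,0,0,0,0,0,0],[87,0,0,0,0,0,0],[87,0,0,0,0,0,0]]]'|head -2; python3 -m creep '[[[87,0,0,-30,0,0,0],[87,0,0,-80,0,0,0],[87,-30,0,-90,0,0,0],[87,-30,0,-90,0,0,0],[87,-30,0,-90,0,0,0]]]'|head -2; python3 -c "
from h import *
where();i=capture('wrist');print(meas((.6425,.156),.089,img=i),meas((.6425,.156),.089,img=i,hole=True,rad=.014))"
```

```text
clock: 18.1
tool_pos: [0.6426, 0.1623, 0.0973]
eef_rot: [0.707, 0.707, 0.0, 0.0]
ft_force: [-0.4, 0.7, -1.2]
finger_gap: 0.0429
grip_force: 30.0
clock: 18.6
tool_pos: [0.6423, 0.1625, 0.0967]
clock: 19.1
tool_pos: [0.6423, 0.1316, 0.1866]
t 19.1 tcp [0.6423 0.1316 0.1866] tool axes [[0.002, 1.0, -0.0], [1.0, -0.002, 0.0], [0.0, -0.0, -1.0]] F [ 0.3  1.2 -1.2] gap 0.0868 grip 0.0
(array([6.418e-01, 1.576e-01, 2.200e-02, 8.760e-02, 2.599e+03]), array([0.6419, 0.1577])) (array([6.423e-01, 1.575e-01, 9.700e-03, 4.360e-02, 6.360e+02]), array([0.6422, 0.1576]))
```

```bash
python3 -m creep '[[[87,-38,-22,0,0,0,0],[87,-76,-44,0,0,0,0],[87,-114,-67,0,0,0,0],[87,-152,-89,0,0,0,0],[87,-190,-111,0,0,0,0]]]' 30|head -2; python3 -m creep '[[[87,-38,-22,10,0,0,0],[87,-76,-44,30,0,0,0],[87,-114,-67,60,0,0,0],[87,-145,-85,80,0,0,0],[87,-157,-93,86,0,0,0]]]'|head -2; python3 -m creep '[[[87,0,0,0,0,0,0],[87,0,0,0,0,0,0],[87,0,0,0,0,0,0]]]'|head -2;  python3 -c "
from h import *
where();i=capture('wrist');print(meas((.438,-.215),.018,img=i,rad=.04))"
```

```text
clock: 19.65
tool_pos: [0.5298, -0.0579, 0.1856]
clock: 20.15
tool_pos: [0.4344, -0.2165, 0.0974]
clock: 20.45
tool_pos: [0.4395, -0.213, 0.1009]
t 20.4 tcp [ 0.4395 -0.213   0.1009] tool axes [[-0.003, 1.0, 0.0], [1.0, 0.003, 0.001], [0.001, 0.0, -1.0]] F [ 0.3 -0.2 -0.4] gap 0.0866 grip 0.0
(array([ 4.359e-01, -2.161e-01,  2.230e-02,  1.730e-02,  2.768e+03]), array([ 0.4358, -0.2157]))
```

```bash
python3 -m creep '[[[87,-3,-3,40,0,0,0],[87,-3,-3,70,0,0,0],[87,-3,-3,76,0,0,0],[87,-3,-3,76,0,0,0],[60,-3,-3,76,0,0,0]]]' 30|head -2; python3 -m creep '[[[30,0,0,0,0,0,0],[30,0,0,0,0,0,0],[30,0,0,0,0,0,0],[30,0,0,0,0,0,0],[30,0,0,0,0,0,0]]]'|head -2; python3 -m creep '[[[30,0,0,0,0,0,0],[30,0,0,0,0,0,0],[30,0,0,0,0,0,0],[30,0,0,0,0,0,0],[30,0,0,0,0,0,0]]]'; python3 -m creep '[[[30,0,0,-40,0,0,0],[30,0,0,-80,0,0,0],[30,0,0,-120,0,0,0],[30,0,0,-150,0,0,0],[30,0,0,-150,0,0,0]]]'|head -2; python3 -m creep '[[[30,38,22,0,0,0,0],[30,76,44,0,0,0,0],[30,114,67,0,0,0,0],[30,152,89,0,0,0,0],[30,190,111,0,0,0,0]]]' 30|head -2; python3 -c "
from h import *
where();i=capture('wrist');face(i,rad=.045)"
```

```text
clock: 21.0
tool_pos: [0.4365, -0.2175, 0.026]
clock: 21.5
tool_pos: [0.4353, -0.2176, 0.0247]
clock: 22.0
tool_pos: [0.4353, -0.2176, 0.0246]
eef_rot: [0.707, 0.707, 0.0, 0.0]
ft_force: [-0.5, 0.3, 3.1]
finger_gap: 0.0423
grip_force: 30.0
clock: 22.5
tool_pos: [0.4372, -0.2183, 0.1785]
clock: 23.0
tool_pos: [0.5463, -0.0259, 0.1733]
t 23.0 tcp [ 0.5463 -0.0259  0.1733] tool axes [[0.0, 1.0, 0.0], [1.0, -0.0, -0.001], [-0.001, 0.0, -1.0]] F [ 1.  -0.4 -0.4] gap 0.0424 grip 30.0
slope x,y [ 0.    -0.012] face below tcp 0.0201 n 5206
circle off tcp mm 0.6 14.1 39.2
```

```bash
python3 -m creep '[[[30,43,23,0,0,0,0],[30,86,46,0,0,0,0],[30,129,69,0,0,0,0],[30,165,88,10,0,0,0],[30,182,96,30,0,0,0]]]' 30|head -2; python3 -m creep '[[[30,0,0,0,0,0,0],[30,0,0,0,0,0,0],[30,0,0,0,0,0,0],[30,0,0,0,0,0,0]]]'|head -2; python3 -c "
from h import *
where();face(capture('wrist'),rad=.045)"
```

```text
clock: 23.55
tool_pos: [0.643, 0.1595, 0.1438]
clock: 23.95
tool_pos: [0.6426, 0.1531, 0.1454]
t 23.9 tcp [0.6426 0.1531 0.1454] tool axes [[0.002, 1.0, -0.0], [1.0, -0.002, 0.001], [0.001, -0.0, -1.0]] F [-0.1  0.1 -1.7] gap 0.0425 grip 30.0
slope x,y [ 0.001 -0.018] face below tcp 0.0201 n 5170
circle off tcp mm 0.5 14.2 39.0
```

```bash
python3 -m creep '[[[30,2,0,18,0,0,0],[30,2,0,27,0,0,0],[30,2,0,31,0,0,0],[30,2,0,31,0,0,0],[30,2,0,31,0,0,0]]]'; python3 -m creep '[[[87,0,0,0,0,0,0],[87,0,0,0,0,0,0],[87,0,0,0,0,0,0],[87,0,0,0,0,0,0],[87,0,0,0,0,0,0]]]'|head -2; python3 -m creep '[[[87,0,0,-30,0,0,0],[87,0,0,-80,0,0,0],[87,-30,0,-90,0,0,0],[87,-30,0,-90,0,0,0],[87,-30,0,-90,0,0,0]]]'|head -2; python3 -c "
from h import *
where();i=capture('wrist');cv2.imwrite('pics/w3.png',i[0]);print(meas((.6425,.156),.107,img=i),meas((.6425,.156),.107,img=i,hole=True,rad=.014))
i=capture('scene');cv2.imwrite('pics/s3.png',i[0]);print(meas((.455,.351),.145,'scene',rad=.02,img=i,tol=.004),meas((.521,-.365),.022,'scene',rad=.05,img=i))"
```

```text
clock: 24.5
tool_pos: [0.6424, 0.1562, 0.114]
eef_rot: [0.707, 0.707, 0.0, 0.0]
ft_force: [1.5, -0.8, -0.8]
finger_gap: 0.0427
grip_force: 30.0
clock: 25.0
tool_pos: [0.6423, 0.1565, 0.1136]
clock: 25.5
tool_pos: [0.6423, 0.1256, 0.2035]
t 25.5 tcp [0.6423 0.1256 0.2035] tool axes [[0.002, 1.0, -0.0], [1.0, -0.002, 0.0], [0.0, -0.0, -1.0]] F [ 0.4 -0.1  0.2] gap 0.0869 grip 0.0
(array([6.417e-01, 1.588e-01, 2.190e-02, 1.057e-01, 2.663e+03]), array([0.6416, 0.159 ])) (array([6.419e-01, 1.587e-01, 9.900e-03, 4.840e-02, 6.640e+02]), array([0.6418, 0.1589]))
(array([4.549e-01, 3.517e-01, 9.000e-03, 1.451e-01, 3.100e+01]), array([0.4537, 0.3515])) (array([ 4.986e-01, -3.978e-01,  2.210e-02,  2.240e-02,  1.210e+02]), array([ 0.5017, -0.3946]))
```

View pics/w3.png

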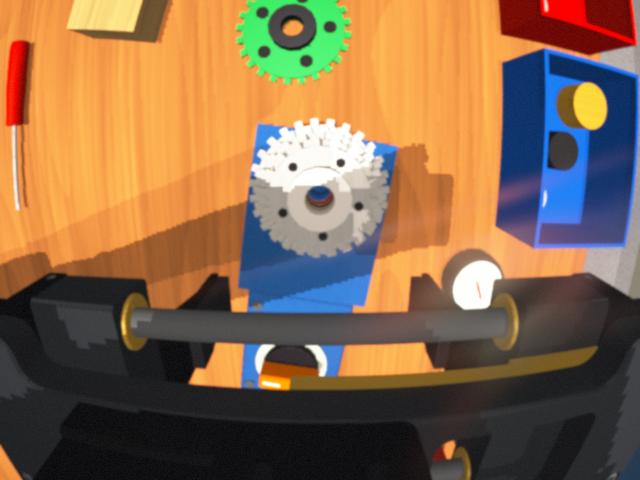

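The stack is upright with its bore at (319,195), and the knob is at (290,360). The top sprocket is about 2.3 mm off in y, so I'll re-grip and nudge it. The collar has been knocked to about (0.50,-0.40).

```bash
python3 -m creep '[[[87,30,0,30,0,0,0],[87,30,0,60,0,0,0],[87,30,0,90,0,0,0],[87,30,0,90,0,0,0],[60,30,0,90,0,0,0]]]' 25|head -2; python3 -m creep '[[[30,0,0,0,0,0,0],[30,0,0,0,0,0,0],[30,0,0,0,0,0,0],[30,0,0,0,0,0,0],[30,0,0,0,0,0,0]]]'|head -2; python3 -m creep '[[[30,0,0,0,0,0,0],[30,0,0,0,0,0,0],[30,0,0,0,0,0,0],[30,-1,0,0,0,0,0],[30,-2.2,0,0,0,0,0]]]'|head -2; python3 -m creep '[[[30,0,0,0,0,0,0],[30,0,0,0,0,0,0],[30,0,0,0,0,0,0]]]';python3 -m creep '[[[87,0,0,0,0,0,0],[87,0,0,0,0,0,0],[87,0,0,0,0,0,0],[87,0,0,0,0,0,0],[87,0,0,0,0,0,0]]]'|head -2; python3 -m creep '[[[87,0,0,-30,0,0,0],[87,0,0,-80,0,0,0],[87,-30,0,-90,0,0,0],[87,-30,0,-90,0,0,0],[87,-30,0,-90,0,0,0]]]'|head -2; python3 -c "
from h import *
where();i=capture('wrist');print(meas((.6425,.156),.107,img=i),meas((.6425,.156),.107,img=i,hole=True,rad=.014))"
```

```text
clock: 26.1
tool_pos: [0.6418, 0.157, 0.1134]
clock: 26.6
tool_pos: [0.6424, 0.1564, 0.1139]
clock: 27.1
tool_pos: [0.6423, 0.155, 0.1138]
clock: 27.4
tool_pos: [0.6423, 0.1546, 0.1138]
eef_rot: [0.707, 0.707, 0.0, 0.0]
ft_force: [0.0, 1.7, 3.5]
finger_gap: 0.0426
grip_force: 25.0
clock: 27.9
tool_pos: [0.6422, 0.1541, 0.1134]
clock: 28.4
tool_pos: [0.6423, 0.1233, 0.2035]
t 28.4 tcp [0.6423 0.1233 0.2035] tool axes [[0.002, 1.0, -0.0], [1.0, -0.002, 0.0], [0.0, -0.0, -1.0]] F [ 0.2 -0.1 -0.9] gap 0.0868 grip 0.0
(array([6.416e-01, 1.566e-01, 2.200e-02, 1.057e-01, 2.670e+03]), array([0.6416, 0.1572])) (array([6.417e-01, 1.569e-01, 9.800e-03, 5.640e-02, 6.610e+02]), array([0.6417, 0.1571]))
```

```bash
python3 -m creep '[[[87,30,-34,-15,0,0,0],[87,60,-68,-17,0,0,0],[87,90,-102,-17,0,0,0],[87,120,-136,-17,0,0,0],[87,150,-170,-17,0,0,0]]]' 40|head -2; python3 -m creep '[[[87,28,-17,0,0,0,0],[87,28,-17,0,0,0,0],[87,28,-17,0,0,0,0],[87,28,-17,0,0,0,0]]]'|head -2;  python3 -c "
from h import *
where();i=capture('wrist');cv2.imwrite('pics/w4.png',i[0]);print(meas((.455,.3515),.145,img=i,rad=.02,tol=.004),meas((.455,.3515),.05,img=i,rad=.02,hole=True))"
```

```text
clock: 28.95
tool_pos: [0.4698, 0.276, 0.2196]
clock: 29.35
tool_pos: [0.4556, 0.3015, 0.2199]
t 29.4 tcp [0.4556 0.3015 0.2199] tool axes [[0.001, 1.0, -0.001], [1.0, -0.001, -0.001], [-0.001, -0.001, -1.0]] F [ 0.3 -1.1  0.1] gap 0.0871 grip 0.0
(array([4.517e-01, 3.510e-01, 7.900e-03, 1.444e-01, 5.340e+02]), array([0.4518, 0.3508])) (array([4.522e-01, 3.519e-01, 8.700e-03, 2.560e-02, 5.800e+01]), array([0.4527, 0.3565]))
```

View pics/w4.png

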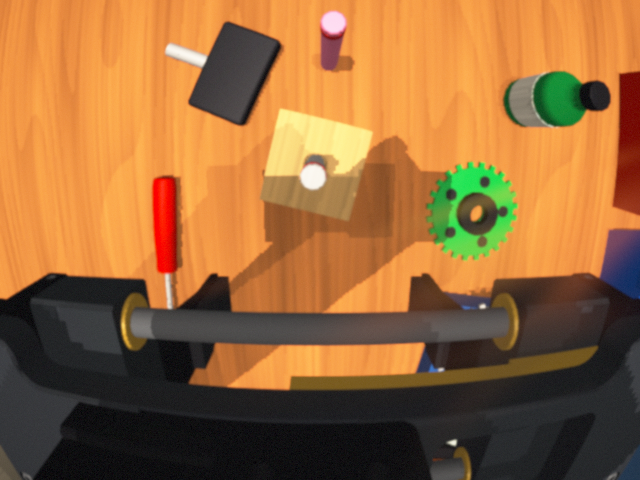

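The rod top is at (313,176) in the rack. The pink rod at (333,35) and the pedal at (235,70) are clear.

```bash
python3 -m creep '[[[87,40,-3,0,0,0,0],[87,49.5,-3,0,0,0,0],[87,49.5,-3,0,0,0,0],[87,49.5,-3,40,0,0,0],[87,49.5,-3,75,0,0,0]]]' 40|head -2; python3 -m creep '[[[87,0,0,13,0,0,0],[87,0,0,13,0,0,0],[40,0,0,13,0,0,0],[10,0,0,13,0,0,0],[0,0,0,13,0,0,0]]]'|head -2; python3 -m creep '[[[0,0,0,0,0,0,0],[0,0,0,0,0,0,0],[0,0,0,0,0,0,0],[0,0,0,0,0,0,0],[0,0,0,0,0,0,0]]]' >/dev/null; python3 -m creep '[[[0,0,0,0,0,0,0],[0,0,0,0,0,0,0],[0,0,0,0,0,0,0],[0,0,0,0,0,0,0],[0,0,0,0,0,0,0]]]'
```

```text
clock: 29.9
tool_pos: [0.4535, 0.3502, 0.1448]
clock: 30.4
tool_pos: [0.453, 0.3522, 0.1342]
clock: 31.4
tool_pos: [0.4522, 0.3518, 0.1326]
eef_rot: [0.707, 0.707, 0.0, 0.0]
ft_force: [-0.3, -0.5, -0.5]
finger_gap: 0.0149
grip_force: 40.0
```

```bash
python3 -m creep '[[[0,0,0,-30,0,0,0],[0,0,0,-60,0,0,0],[0,0,0,-100,0,0,0],[0,0,0,-130,0,0,0],[0,0,0,-130,0,0,0]]]'; python3 -m creep '[[[0,-32,32,0,0,0,0],[0,-65,65,0,0,0,0],[0,-97,97,0,0,0,0],[0,-130,130,0,0,0,0],[0,-162,160,0,0,0,0]]]'|head -2;python3 -m creep '[[[0,-33,30,0,0,0,0],[0,-33,30,0,0,0,0],[0,-33,30,0,0,0,0],[0,-33,30,0,0,0,0]]]'; python3 -c "
from h import *
where();i=capture('wrist');cv2.imwrite('pics/w5.png',i[0]);j=capture('side')[0];cv2.imwrite('pics/side5.png',j)
c=get_calibration('side');T=np.linalg.inv(np.array(c['world_from_camera']));q=T@[.6423,.1565,.2,1];K=np.array(c['intrinsics']);u=K@[q[0],-q[1],-q[2]];u=(u/u[2])[:2].astype(int);print(u)
k=j[max(u[1]-110,0):u[1]+110,max(u[0]-100,0):u[0]+100];cv2.imwrite('pics/side5c.png',np.hstack([cv2.resize(k,None,fx=2,fy=2),cv2.resize(i[0][:, :],(400,2*k.shape[0]))]))"
```

```text
clock: 31.9
tool_pos: [0.4535, 0.353, 0.2671]
eef_rot: [0.707, 0.707, 0.003, 0.0]
ft_force: [0.7, 0.6, -1.5]
finger_gap: 0.0146
grip_force: 40.0
clock: 32.4
tool_pos: [0.6132, 0.1878, 0.2612]
clock: 32.8
tool_pos: [0.6414, 0.158, 0.2617]
eef_rot: [0.707, 0.708, -0.0, -0.001]
ft_force: [-0.0, 1.3, -1.5]
finger_gap: 0.0152
grip_force: 40.0
t 32.8 tcp [0.6414 0.158  0.2617] tool axes [[-0.002, 1.0, 0.0], [1.0, 0.002, -0.001], [-0.001, 0.0, -1.0]] F [-0.   1.3 -1.5] gap 0.0152 grip 40.0
[232 216]
```

View pics/side5c.png

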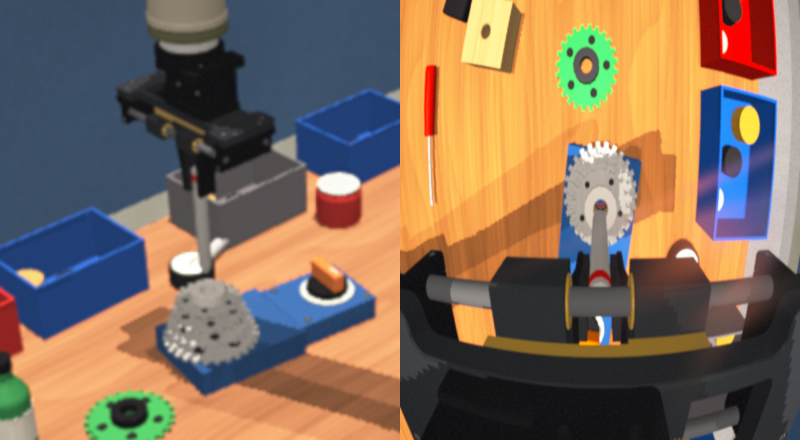

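The rod is gripped above the stack. In the side crop it runs from (200,165) to its foot at (207,268), and I'm checking its tilt numerically.

```bash
cat >> h.py <<'E'
def rodfit(img):
    t=read_state()["tool_pos"];W=wpts("wrist",img);h=np.hypot(W[...,0]-t[0],W[...,1]-t[1])
    m=(h<.02)&(W[...,2]<t[2]-.03)&(W[...,2]>t[2]-.115);q=W[m]
    z=np.linspace(t[2]-.11,t[2]-.035,8);o=[]
    for a in z:
        s=q[abs(q[:,2]-a)<.004]
        if len(s)>8:
            f=cv2.minEnclosingCircle((s[:,:2]*1000).astype(np.float32)); o.append([a,s[:,0].mean(),(s[:,0].min()+s[:,0].max())/2,s[:,1].max(),len(s)])
    o=np.array(o);print(np.round(o-[t[2],t[0],t[0],t[1],0],4));print("slopes dx/dz,dy/dz",np.round(np.polyfit(o[:,0],o[:,1],1)[0],3),np.round(np.polyfit(o[:,0],o[:,3],1)[0],3))
E
python3 -c "
from h import *
where();rodfit(capture('wrist'))"
```

```text
t 32.9 tcp [0.6415 0.1583 0.2623] tool axes [[-0.002, 1.0, 0.0], [1.0, 0.002, -0.0], [-0.0, 0.0, -1.0]] F [ 0.3  0.7 -1.6] gap 0.0149 grip 40.0
[[-1.10e-01 -5.00e-04 -6.00e-04  7.50e-03  6.00e+01]
 [-9.93e-02 -1.00e-04 -2.00e-04  7.00e-03  7.00e+01]
 [-8.86e-02 -2.00e-04 -2.00e-04  7.40e-03  7.40e+01]
 [-7.79e-02 -5.00e-04 -2.00e-04  7.40e-03  9.50e+01]
 [-6.71e-02 -5.00e-04 -2.00e-04  7.00e-03  9.20e+01]
 [-5.64e-02 -3.00e-04 -3.00e-04  7.30e-03  1.14e+02]
 [-4.57e-02 -3.00e-04 -2.00e-04  7.60e-03  1.26e+02]
 [-3.50e-02  1.00e-04 -2.00e-04  7.30e-03  1.53e+02]]
slopes dx/dz,dy/dz 0.003 0.001
```

```bash
python3 -m creep '[[[0,-0.7,0.5,10,0,0,0],[0,-0.7,0.5,20,0,0,0],[0,-0.7,0.5,20,0,0,0],[0,-0.7,0.5,20,0,0,0],[0,-0.7,0.5,20,0,0,0]]]'; python3 -c "
from h import *
rodfit(capture('wrist'))"|tail -2
```

```text
clock: 33.45
tool_pos: [0.6428, 0.1561, 0.2428]
eef_rot: [0.707, 0.707, 0.0, 0.0]
ft_force: [-0.5, -0.4, -1.3]
finger_gap: 0.0146
grip_force: 40.0
 [-3.50e-02 -1.00e-04 -1.00e-04  7.70e-03  1.57e+02]]
slopes dx/dz,dy/dz 0.001 0.007
```

```bash
python3 -m creep '[[[0,0.8,-0.5,4,0,0,0],[0,0.8,-0.5,12,0,0,0],[0,0.8,-0.5,20,0,0,0],[0,0.8,-0.5,28,0,0,0],[0,0.8,-0.5,36,0,0,0]]]'; python3 -m creep '[[[0,0,0,8,0,0,0],[0,0,0,16,0,0,0],[0,0,0,24,0,0,0],[0,0,0,32,0,0,0],[0,0,0,32,0,0,0]]]'
```

```text
clock: 34.0
tool_pos: [0.6421, 0.1568, 0.2055]
eef_rot: [0.707, 0.707, -0.0, -0.0]
ft_force: [-0.3, -0.8, -1.5]
finger_gap: 0.015
grip_force: 40.0
clock: 34.5
tool_pos: [0.6416, 0.1567, 0.173]
eef_rot: [0.707, 0.707, -0.001, -0.0]
ft_force: [-0.5, -0.1, -1.8]
finger_gap: 0.0149
grip_force: 40.0
```

```bash
python3 -m creep '[[[0,0,0,8,0,0,0],[0,0,0,14,0,0,0],[0,0,0,20,0,0,0],[0,0,0,24,0,0,0],[0,0,0,24,0,0,0]]]';  python3 -m creep '[[[0,0,0,6,0,0,0],[0,0,0,11,0,0,0],[0,0,0,15,0,0,0],[0,0,0,17,0,0,0],[0,0,0,17,0,0,0]]]'
```

```text
clock: 35.0
tool_pos: [0.642, 0.1569, 0.1498]
eef_rot: [0.707, 0.707, -0.0, -0.0]
ft_force: [0.6, -0.6, -1.9]
finger_gap: 0.0151
grip_force: 40.0
clock: 35.5
tool_pos: [0.6421, 0.1569, 0.1332]
eef_rot: [0.707, 0.707, -0.0, -0.0]
ft_force: [-0.0, 0.6, -2.2]
finger_gap: 0.0148
grip_force: 40.0
```

Free all the way down to home. Release, retreat and check, and locate the collar again.

```bash
python3 -m creep '[[[30,0,0,0,0,0,0],[50,0,0,0,0,0,0],[50,0,0,0,0,0,0],[50,0,0,0,0,0,0],[50,0,0,0,0,0,0]]]';  python3 -m creep '[[[87,0,0,-30,0,0,0],[87,0,0,-75,0,0,0],[87,-40,0,-90,0,0,0],[87,-40,0,-90,0,0,0],[87,-40,0,-90,0,0,0]]]'|head -2; python3 -c "
from h import *
where();i=capture('wrist');print('rod',meas((.6425,.157),.145,img=i,rad=.02),'s18',meas((.6425,.157),.107,img=i))
i=capture('scene');cv2.imwrite('pics/s6.png',i[0])
print(meas((.50,-.398),.022,'scene',rad=.06,img=i),meas((.6425,.157),.145,'scene',rad=.02,img=i))"
```

```text
clock: 36.0
tool_pos: [0.6423, 0.1569, 0.1338]
eef_rot: [0.707, 0.707, 0.0, 0.0]
ft_force: [1.1, -0.7, 0.4]
finger_gap: 0.0458
grip_force: 0.0
clock: 36.5
tool_pos: [0.6426, 0.1155, 0.2241]
t 36.5 tcp [0.6426 0.1155 0.2241] tool axes [[0.002, 1.0, -0.0], [1.0, -0.002, 0.001], [0.001, -0.0, -1.0]] F [-0.8  1.4 -0.4] gap 0.0813 grip 0.0
rod (array([6.413e-01, 1.583e-01, 8.200e-03, 1.435e-01, 5.130e+02]), array([0.6411, 0.1582])) s18 (array([6.415e-01, 1.569e-01, 2.200e-02, 1.056e-01, 2.186e+03]), array([0.6417, 0.1578]))
(array([ 4.968e-01, -4.024e-01,  2.460e-02,  2.280e-02,  2.070e+02]), array([ 0.4956, -0.4018])) None
```

View pics/s6.png

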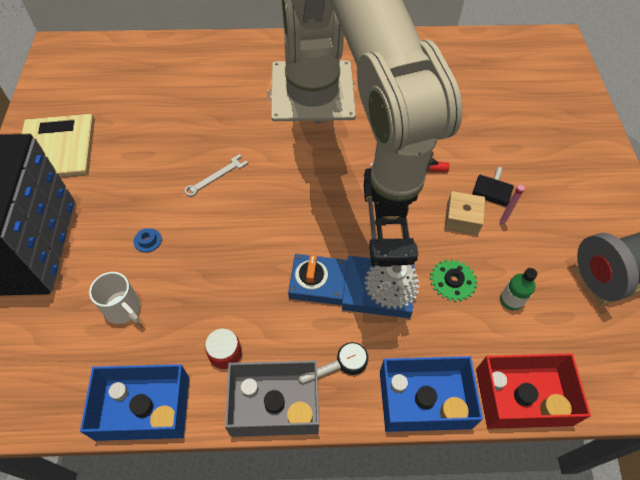

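The collar is now at (148,240). The rod stands in the stack at (397,270) and the knob is at (312,272). Next I check the clearance of the mug at (113,298) and the cabinet around the collar.

```bash
python3 - <<'E'
from h import *
p,d=capture("scene");c=get_calibration("scene");K=np.array(c["intrinsics"]);T=np.array(c["world_from_camera"])
v,u=np.mgrid[0:480,0:640];W=np.stack([(u-K[0,2])/K[0,0]*d,-(v-K[1,2])/K[1,1]*d,-d],-1)@T[:3,:3].T+T[:3,3]
m=(W[...,2]>.03)&(d>0)
for n,b in[("mug",(u>85)&(u<150)&(v>260)&(v<330)),("cabinet",(u<80)&(v>130)&(v<300)),("near",(abs(W[...,0]-.497)<.12)&(abs(W[...,1]+.402)<.12))]:
    q=W[m&b];print(n,np.round(q.min(0),3) if len(q) else None,np.round(q.max(0),3) if len(q) else None,len(q))
E
```

```text
mug [ 0.626 -0.476  0.03 ] [ 0.72  -0.38   0.096] 1402
cabinet [ 0.371 -0.696  0.03 ] [ 0.634 -0.582  0.245] 8918
near [ 0.487 -0.41   0.03 ] [ 0.517 -0.407  0.03 ] 2
```

```bash
python3 -m creep '[[[87,-45,-13,0,0,0,0],[87,-90,-26,0,0,0,0],[87,-135,-39,0,0,0,0],[87,-180,-52,0,0,0,0],[87,-225,-65,0,0,0,0]]]' 30|head -2; python3 -m creep '[[[87,-45,-13,0,0,0,0],[87,-90,-26,0,0,0,0],[87,-135,-39,0,0,0,0],[87,-180,-52,20,0,0,0],[87,-225,-65,50,0,0,0]]]'|head -2; python3 -m creep '[[[87,-40,-15,30,0,0,0],[87,-65,-15,60,0,0,0],[87,-65,-15,70,0,0,0],[87,-65,-15,70,0,0,0],[87,-65,-15,70,0,0,0]]]'|head -2; python3 -c "
from h import *
where();i=capture('wrist');print(meas((.497,-.402),.022,img=i,rad=.04))"
```

```text
clock: 37.15
tool_pos: [0.5764, -0.1088, 0.223]
clock: 37.65
tool_pos: [0.514, -0.3295, 0.1774]
clock: 38.15
tool_pos: [0.5001, -0.3912, 0.1075]
t 38.1 tcp [ 0.5001 -0.3912  0.1075] tool axes [[-0.002, 1.0, 0.001], [1.0, 0.002, 0.001], [0.001, 0.001, -1.0]] F [-0.1  0.1  0.4] gap 0.0869 grip 0.0
(array([ 4.934e-01, -4.032e-01,  2.250e-02,  2.200e-02,  2.635e+03]), array([ 0.4936, -0.4028]))
```

```bash
python3 -m creep '[[[87,-12,-6,20,0,0,0],[87,-12,-6,50,0,0,0],[87,-12,-6,83,0,0,0],[87,-12,-6,83,0,0,0],[60,-12,-6,83,0,0,0]]]' 30|head -2; python3 -m creep '[[[30,0,0,0,0,0,0],[30,0,0,0,0,0,0],[30,0,0,0,0,0,0],[30,0,0,0,0,0,0],[30,0,0,0,0,0,0]]]'|head -2; python3 -m creep '[[[30,0,0,0,0,0,0],[30,0,0,0,0,0,0],[30,0,0,0,0,0,0],[30,0,0,0,0,0,0]]]'; python3 -m creep '[[[30,0,0,-40,0,0,0],[30,0,0,-80,0,0,0],[30,0,0,-120,0,0,0],[30,0,0,-160,0,0,0],[30,0,0,-190,0,0,0]]]'|head -2;  python3 -m creep '[[[30,0,0,0,0,0,0],[30,0,0,0,0,0,0]]]';python3 -c "
from h import *
where();i=capture('wrist');face(i,rad=.035)"
```

```text
clock: 38.7
tool_pos: [0.4938, -0.4043, 0.0255]
clock: 39.2
tool_pos: [0.4928, -0.4049, 0.0243]
clock: 39.6
tool_pos: [0.4929, -0.4049, 0.0243]
eef_rot: [0.707, 0.707, 0.0, 0.0]
ft_force: [-0.7, 0.6, 4.3]
finger_gap: 0.043
grip_force: 30.0
clock: 40.1
tool_pos: [0.493, -0.4051, 0.2166]
clock: 40.3
tool_pos: [0.4928, -0.4048, 0.214]
eef_rot: [0.707, 0.707, 0.0, 0.0]
ft_force: [-0.6, 0.2, -1.5]
finger_gap: 0.0431
grip_force: 30.0
t 40.3 tcp [ 0.4928 -0.4048  0.214 ] tool axes [[-0.0, 1.0, -0.0], [1.0, 0.0, 0.0], [0.0, -0.0, -1.0]] F [-0.6  0.2 -1.5] gap 0.0431 grip 30.0
slope x,y [-0.001 -0.007] face below tcp 0.0198 n 2908
circle off tcp mm -0.4 12.5 30.7
```

```bash
python3 -m creep '[[[30,43,12,0,0,0,0],[30,86,24,0,0,0,0],[30,129,36,0,0,0,0],[30,172,48,0,0,0,0],[30,215,60,0,0,0,0]]]' 30|head -2; python3 -m creep '[[[30,43,12,0,0,0,0],[30,86,24,0,0,0,0],[30,129,36,0,0,0,0],[30,172,48,0,0,0,0],[30,215,60,0,0,0,0]]]'|head -2; python3 -m creep '[[[30,43,10,0,0,0,0],[30,86,20,0,0,0,0],[30,120,28,0,0,0,0],[30,131,29,0,0,0,0],[30,131,29,0,0,0,0]]]'|head -2; python3 -m creep '[[[30,0,0,0,0,0,0],[30,0,0,0,0,0,0],[30,0,0,0,0,0,0]]]'|head -2; python3 -c "
from h import *
where();i=capture('wrist');cv2.imwrite('pics/w7.png',i[0]);face(i,rad=.035)"
```

```text
clock: 40.85
tool_pos: [0.5522, -0.1878, 0.2122]
clock: 41.35
tool_pos: [0.6122, 0.0269, 0.2122]
clock: 41.85
tool_pos: [0.6407, 0.1583, 0.212]
clock: 42.15
tool_pos: [0.6419, 0.1542, 0.2141]
t 42.1 tcp [0.6419 0.1542 0.2141] tool axes [[0.002, 1.0, -0.001], [1.0, -0.002, 0.0], [0.0, -0.001, -1.0]] F [-0.6  0.4 -1. ] gap 0.0431 grip 30.0
slope x,y [-0.001 -0.009] face below tcp 0.0198 n 2896
circle off tcp mm -0.3 12.5 30.7
```

View pics/w7.png

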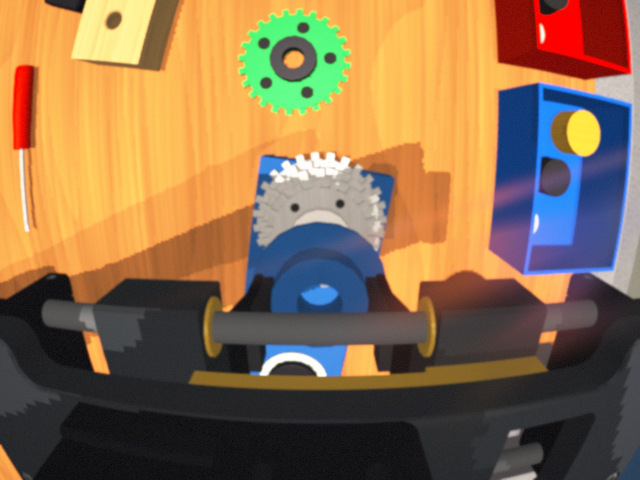

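The collar is held level over the stack with its bore at (320,297), and the rod lies hidden below it. I'm lowering it gradually.

```bash
python3 -m creep '[[[30,1.8,0,20,0,0,0],[30,1.8,0,34,0,0,0],[30,1.8,0,34,0,0,0],[30,1.8,0,34,0,0,0],[30,1.8,0,36,0,0,0]]]'|head -4; python3 -m creep '[[[30,0,0,3,0,0,0],[30,0,0,6,0,0,0],[30,0,0,9,0,0,0],[30,0,0,12,0,0,0],[30,0,0,12,0,0,0]]]'|head -4
```

```text
clock: 42.7
tool_pos: [0.6424, 0.1579, 0.1792]
eef_rot: [0.707, 0.707, 0.001, 0.0]
ft_force: [0.4, 0.3, -1.5]
clock: 43.2
tool_pos: [0.6415, 0.1579, 0.1655]
eef_rot: [0.707, 0.707, -0.0, -0.0]
ft_force: [0.3, -0.5, 0.2]
```

```bash
python3 -m creep '[[[30,-1,0,1,0,0,0],[30,-1,0,4,0,0,0],[30,-1,0,7,0,0,0],[30,-1,0,10,0,0,0],[30,-1,0,10,0,0,0]]]'|head -4; python3 -m creep '[[[30,0,0,4,0,0,0],[30,0,0,8,0,0,0],[30,0,0,12,0,0,0],[30,0,0,16,0,0,0],[30,0,0,16,0,0,0]]]'|head -4
```

```text
clock: 43.7
tool_pos: [0.6415, 0.1569, 0.1554]
eef_rot: [0.707, 0.707, -0.0, -0.0]
ft_force: [1.1, -0.5, -0.2]
clock: 44.2
tool_pos: [0.6414, 0.1568, 0.1392]
eef_rot: [0.707, 0.707, -0.0, -0.0]
ft_force: [-0.6, -0.6, -1.5]
```

Nothing resists. Lower the last 7 mm and release.

```bash
python3 -m creep '[[[30,0,0,3,0,0,0],[30,0,0,5,0,0,0],[30,0,0,7,0,0,0],[30,0,0,7,0,0,0],[30,0,0,7,0,0,0]]]'|head -4; python3 -m creep '[[[87,0,0,0,0,0,0],[87,0,0,0,0,0,0],[87,0,0,0,0,0,0],[87,0,0,0,0,0,0],[87,0,0,0,0,0,0]]]'|head -2; python3 -m creep '[[[87,0,0,-30,0,0,0],[87,0,0,-75,0,0,0],[87,-40,0,-90,0,0,0],[87,-60,0,-90,0,0,0],[87,-60,0,-90,0,0,0]]]'|head -2; python3 -c "
from h import *
where();i=capture('wrist');cv2.imwrite('pics/w8.png',i[0]);print('rod',meas((.6425,.157),.145,img=i,rad=.02),'collar',meas((.6425,.157),.129,img=i))"
```

```text
clock: 44.7
tool_pos: [0.6418, 0.157, 0.1331]
eef_rot: [0.707, 0.707, 0.0, 0.0]
ft_force: [1.1, 0.3, -0.5]
clock: 45.2
tool_pos: [0.6418, 0.157, 0.1332]
clock: 45.7
tool_pos: [0.6425, 0.0925, 0.224]
t 45.7 tcp [0.6425 0.0925 0.224 ] tool axes [[0.005, 1.0, -0.002], [1.0, -0.005, 0.002], [0.002, -0.002, -1.0]] F [-0.4 -1.  -0.6] gap 0.0869 grip 0.0
rod (array([6.409e-01, 1.592e-01, 7.900e-03, 1.437e-01, 5.320e+02]), array([0.6409, 0.1592])) collar (array([6.410e-01, 1.608e-01, 2.190e-02, 1.277e-01, 2.798e+03]), array([0.6411, 0.1611]))
```

View pics/w8.png

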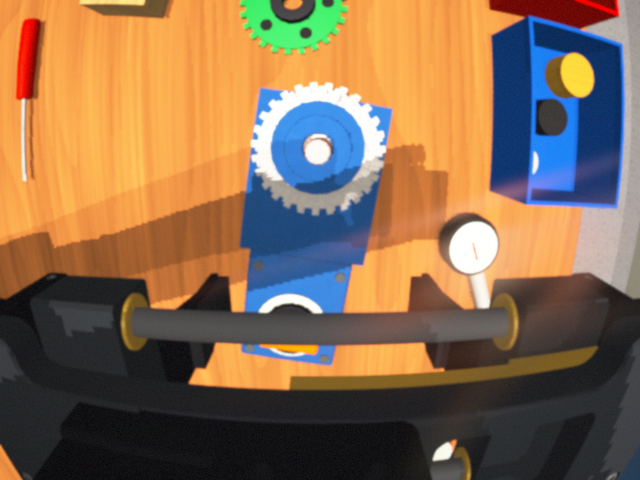

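The collar sits flange down over the rod at (317,149). The knob is at (290,330). Now I turn the gripper 90° and look at the knob.

```bash
python3 -m creep '[[[87,-30,5,0,0,0,-0.145],[87,-60,10,0,0,0,-0.29],[87,-90,15,0,0,0,-0.435],[87,-110,20,0,0,0,-0.58],[87,-110,22,0,0,0,-0.725]]]' 40|head -2; python3 -m creep '[[[87,0,0,0,0,0,-0.145],[87,0,0,0,0,0,-0.29],[87,0,0,0,0,0,-0.435],[87,0,0,0,0,0,-0.58],[87,0,0,0,0,0,-0.725]]]' |head -2;  python3 -m creep '[[[87,0,0,0,0,0,-0.04],[87,0,0,0,0,0,-0.04],[87,0,0,0,0,0,-0.04]]]' |head -2; cat >> h.py <<'E'
def knob(img):
    p,d=img;W=wpts("wrist",img);h=cv2.cvtColor(p,cv2.COLOR_BGR2HSV)
    m=(h[...,0]>5)&(h[...,0]<20)&(h[...,1]>150)&(abs(W[...,2]-.073)<.004)&(np.hypot(W[...,0]-.6165,W[...,1]+.018)<.05)
    q=W[m];r=cv2.minAreaRect((q[:,:2]*1000).astype(np.float32));print(r,m.sum(),np.round(np.median(q[:,2]),4))
    a,b=cv2.boxPoints(r)[[0,1]],cv2.boxPoints(r)[[1,2]];e=max(a,b,key=lambda s:np.linalg.norm(s[1]-s[0]));e=e[1]-e[0];print("bar angle",np.arctan(e[1]/e[0]))
E
python3 -c "
from h import *
where();print(read_state()['joints'].round(2));i=capture('wrist');cv2.imwrite('pics/w9.png',i[0]);knob(i)"
```

```text
clock: 46.25
tool_pos: [0.664, -0.0161, 0.2225]
clock: 46.75
tool_pos: [0.6637, -0.0114, 0.2226]
clock: 47.05
tool_pos: [0.6637, -0.0121, 0.2228]
t 47.0 tcp [ 0.6637 -0.0121  0.2228] tool axes [[-0.997, 0.081, 0.0], [0.081, 0.997, 0.001], [-0.0, 0.001, -1.0]] F [ 0.4 -0.4 -0.3] gap 0.087 grip 0.0
[ 0.2   0.45 -0.35  1.35  0.15  1.36  1.34]
((613.1331787109375, -20.252376556396484), (16.624868392944336, 54.70137023925781), 81.55711364746094) 1230 0.0721
bar angle -0.14735627
```

View pics/w9.png

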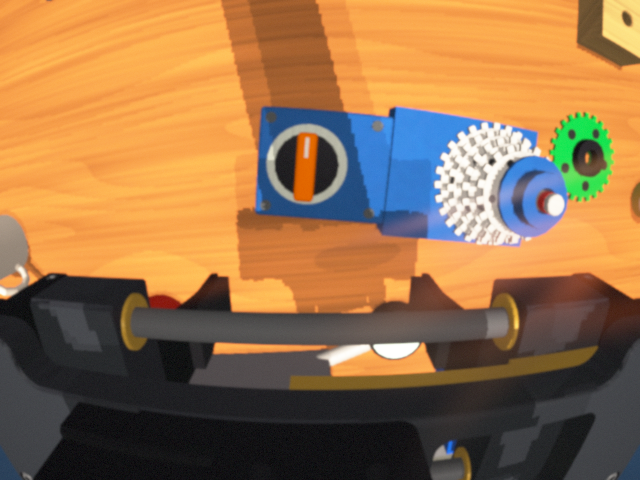

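The knob bar runs from (308,135) to (303,198), with the stack clear at (490,185). I align with the bar, descend and grip.

```bash
python3 -m creep '[[[87,30,-12,0,0,0,0.066],[87,48,-12.5,20,0,0,0.066],[87,48,-12.5,60,0,0,0.066],[60,48,-12.5,100,0,0,0.066],[60,48,-12.5,130,0,0,0.066]]]' 40|head -3;  python3 -m creep '[[[60,0,0,15,0,0,0],[60,0,0,23,0,0,0],[30,0,0,23,0,0,0],[0,0,0,23,0,0,0],[0,0,0,23,0,0,0]]]' |head -3; python3 -m creep '[[[0,0,0,0,0,0,0],[0,0,0,0,0,0,0],[0,0,0,0,0,0,0],[0,0,0,0,0,0,0],[0,0,0,0,0,0,0]]]'; python3 -c "
from h import *
where()"
```

```text
clock: 47.6
tool_pos: [0.614, -0.0214, 0.0909]
eef_rot: [0.074, 0.997, -0.0, -0.001]
clock: 48.1
tool_pos: [0.6159, -0.0215, 0.0717]
eef_rot: [0.073, 0.997, 0.0, 0.001]
clock: 48.6
tool_pos: [0.6153, -0.0199, 0.0704]
eef_rot: [0.073, 0.997, 0.001, 0.0]
ft_force: [1.4, 5.1, -0.1]
finger_gap: 0.0156
grip_force: 40.0
t 48.6 tcp [ 0.6153 -0.0199  0.0704] tool axes [[-0.989, 0.145, -0.001], [0.145, 0.989, 0.002], [0.001, 0.002, -1.0]] F [ 1.4  5.1 -0.1] gap 0.0156 grip 40.0
```

```bash
python3 -m creep '[[[0,0,0,0,0,0,0.13],[0,0,0,0,0,0,0.26],[0,0,0,0,0,0,0.39],[0,0,0,0,0,0,0.52],[0,0,0,0,0,0,0.64]]]'; python3 -m creep '[[[0,0,0,0,0,0,0.12],[0,0,0,0,0,0,0.24],[0,0,0,0,0,0,0.36],[0,0,0,0,0,0,0.48],[0,0,0,0,0,0,0.55]]]'; python3 -c "
from h import *
where()"
```

```text
clock: 49.1
tool_pos: [0.6148, -0.021, 0.0704]
eef_rot: [0.385, 0.923, 0.0, -0.0]
ft_force: [-2.1, 1.9, 2.7]
finger_gap: 0.016
grip_force: 39.9
clock: 49.6
tool_pos: [0.6138, -0.0216, 0.0704]
eef_rot: [0.622, 0.783, -0.001, -0.001]
ft_force: [-7.0, 0.6, 7.5]
finger_gap: 0.0156
grip_force: 39.9
t 49.6 tcp [ 0.6138 -0.0216  0.0704] tool axes [[-0.227, 0.974, 0.0], [0.974, 0.227, -0.002], [-0.002, -0.0, -1.0]] F [-7.   0.6  7.5] gap 0.0156 grip 39.9
```

Turned about 1.2 rad. Release, retreat straight up and verify.

```bash
python3 -m creep '[[[87,0,0,0,0,0,0],[87,0,0,0,0,0,0],[87,0,0,0,0,0,0],[87,0,0,0,0,0,0],[87,0,0,0,0,0,0]]]'|head -3; python3 -m creep '[[[87,0,0,-40,0,0,0],[87,0,0,-85,0,0,0],[87,0,0,-130,0,0,0],[87,-50,0,-150,0,0,0],[87,-60,0,-150,0,0,0]]]' |head -3; python3 -m creep '[[[87,0,0,0,0,0,0],[87,0,0,0,0,0,0],[87,0,0,0,0,0,0]]]' |head -3; python3 -c "
from h import *
where();i=capture('wrist');knob(i);print('rod',meas((.6425,.157),.145,img=i,rad=.02),'collar',meas((.6425,.159),.129,img=i));cv2.imwrite('pics/w10.png',i[0])"
```

```text
clock: 50.1
tool_pos: [0.615, -0.0216, 0.0701]
eef_rot: [0.62, 0.785, 0.0, 0.0]
clock: 50.6
tool_pos: [0.6305, -0.0851, 0.224]
eef_rot: [0.621, 0.784, 0.001, 0.003]
clock: 50.9
tool_pos: [0.6284, -0.0785, 0.2192]
eef_rot: [0.619, 0.785, -0.0, -0.001]
t 50.9 tcp [ 0.6284 -0.0785  0.2192] tool axes [[-0.234, 0.972, 0.001], [0.972, 0.234, -0.001], [-0.001, 0.001, -1.0]] F [ 0.1  0.8 -0.4] gap 0.087 grip 0.0
((613.1688842773438, -20.452951431274414), (15.706846237182617, 53.0499382019043), 13.27756118774414) 842 0.0721
bar angle -1.3390582
rod None collar None
```

View pics/w10.png

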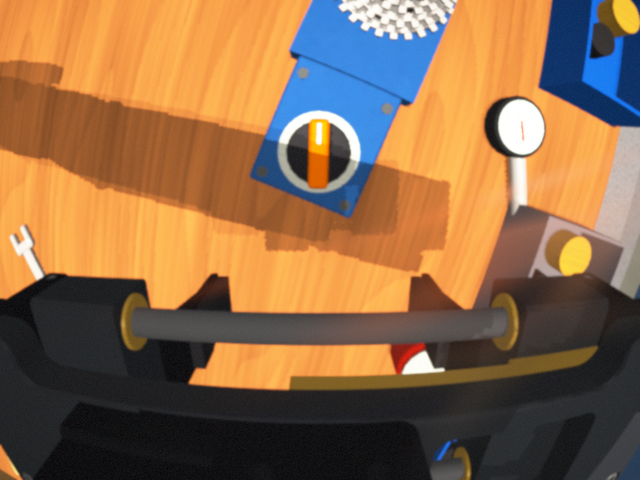

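The knob bar at (318,155) is turned 1.19 rad and stays there. One last stack check with the scene camera, then I hand in.

```bash
python3 -c "
from h import *
i=capture('scene');c=meas((.642,.159),.129,'scene',img=i);r=meas((.642,.158),.145,'scene',rad=.02,img=i);print(c,r)
if c is not None and np.hypot(c[0][0]-.6425,c[0][1]-.157)<.008: print(sign_off())"
```

```text
(array([6.438e-01, 1.589e-01, 2.290e-02, 1.294e-01, 2.480e+02]), array([0.6452, 0.1581])) (array([6.444e-01, 1.564e-01, 9.400e-03, 1.444e-01, 5.400e+01]), array([0.6442, 0.1568]))
the job is handed in; nothing more can be done
None
```

The job is handed in, at about 51 s of the 210 s, with no verdict returned: all four sprockets are stacked largest to smallest, the rod is home, the collar rests over it on the top sprocket (about 3 mm off the socket axis, limit 9 mm), and the clamp knob is turned 1.19 rad past its detent.

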